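Set the picture press

ROBOT

A 6-joint arm with a two-finger parallel gripper is mounted at the origin on the work surface. World frame = base frame: x ahead of the robot, y to its left, z up, the work surface at z = 0. Lengths are in m, angles in rad, forces in N, time in s.
With the tool pointing down it reaches from about 0.3 to 0.775 m from the base axis. Payload 14.6 kg.
Tool frame: the origin (TCP) lies between the finger pads; the fingertips stand ctrl.tip_reach ahead of it and the grasp point (between the pads) lies 2 mm behind it (ctrl.tip_reach is the distance from the TCP to the fingertips, in m); z points along the fingers, y is the direction in which the jaws open and shut (so a half turn about z gives the same grasp; the last joint's range is limited). The gripper opens to 94 mm and grips with 3 to 60 N. Pads are 16 mm wide; open, the fingers measure 119 mm over their backs; the gripper's body (75 mm by 177 mm) begins 78 mm behind the grasp point.
Start: joints at [1.114, 0.3, 1.521, -0, 1.321, -0.067], TCP at [0.209, 0.509, 0.222] pointing down, gripper open.
Joint ranges: [-3.03, 3.03], [-0.79, 2.21], [0.23, 2.52], [-1.04, 4.18], [0, 3.07], [-2.55, 2.55]. Speed limits (rad/s): [2.22, 2.22, 2.57, 3.14, 3.14, 3.14].

INTERFACE

Orientations are given as [roll, pitch, yaw] about the fixed x, y, z axes, in that order (R = Rz(yaw) Ry(pitch) Rx(roll)).
In Python, from station import ctrl gives the robot as it stands. The module is installed in compiled form; this text tells all that it offers.
- The arm moves only by the tool move_arm, never from a script. Its argument "commands" is a list of rows, each a list of 4 numbers: the shift along the tool's x, y, z in m, then the turn about the tool's z in degrees. In form: [[dx, dy, dz, roll], ...]. A call has 1 to 10 rows; each row is the pose to reach, as a shift and turn from the pose measured when the call began, along the tool's axes at that moment; what a row does not reach only later rows make up. A row lasts 1/8 s, in which the tool goes at most 62.5 mm and 10.7 degrees, less where a joint would pass 70% of its speed; a pose out of reach is approached as far as the arm can. A call with a gripper value outside its range is refused whole. "jaw" is the opening, from -1 (shut) to 1 (fully open), set as the call begins (left out, the last holds). The fingers move at their own pace and stop on an object; "grip_force" is the grip in N (left out, the last holds). Time passes only in rows, so rows that repeat a pose let the fingers close. It gives the time, the measured TCP pose, the force and the opening at its end, in the units of the state.
- ctrl.get_obs(): the state, without advancing time (a new reading comes with each control period).
- ctrl.camera(name): name is "scene" or "top" or "wrist"; returns a dict with "pixels" (400x640x3 uint8, red, green, blue), "fx", "fy", "cx", "cy" (pixels), "position" and "orientation" of the camera in the world; the wrist camera has in their place "tool_from_camera" (4x4, takes a point from camera to tool coordinates, whose origin is the TCP and whose axes are the flange's). Camera axes: x right, y down, z forward; pixel columns grow to the right and rows downward; lengths in m; the calibration is good to about 2 mm. A picture is of the moment at which its call begins: read the wrist's pose just before it. There is no depth.
- ctrl.hand_in(): hands the job in, once; it reports no verdict.
The state is a dict: "time_s": time; "qpos": joint angles; "joint_vel": joint speeds; "tau": joint torques, N m; "ee_pos": TCP position; "eef_rot": TCP orientation; "force": force on the tool from outside, world axes, zero at the start; "moment": the same for the moment, N m; "grip_width": finger opening in m.
Only numpy, scipy, OpenCV 4.12 (cv2) and the standard library are available. Lean on these libraries where they do the work, as an engineer would, in place of code of your own. Each camera call takes 0.05 s, during which the arm holds its last target. There are 200 camera calls.

TASK

Two screw presses stand on the craft table. On the larger one, which holds the framed picture, crank the handwheel clockwise (seen from above) by its upright handle until the handle stands in line with the pointer tongue that sticks out from the press head past the rim, then let go. Leave the smaller press as it is.

Things in the scene. Friction and masses are not known exactly. Their poses are not given: they have to be found in the camera images.
- press_wheel (a joint): Level dark-steel handwheel (vertical axis, 65 mm to the rim's middle, rim and hub tops about 210 mm high) of the larger press (grey frame, base 220 x 250 mm, framed picture inside). Rad: grows CLOCKWISE seen from above; 0 = handle in line with the pointer tongue. Starts at -2.1 to -3.9; hard stops at -5.0 and +0.7. Turning takes 2 to 3 N at the handle; it stays where left.
- press_handle (a point): Centre (half-way up) of the black upright crank handle on the rim of the larger press's wheel: round, 24 mm in diameter, 60 mm tall (207 to 267 mm above the table), 65 mm from the wheel's axis. It spins freely on its pin, so a gripper holding it can carry it round without turning. Moves with the wheel.
- press_hub (a point): Point on the larger wheel's axis, level with the handle's centre, 237 mm above the table (free air over the hub). Fixed; its x axis points level along the pointer tongue: at joint 0 the handle is 65 mm from here along x. The bare-metal tongue, 22 mm wide, sticks out under the wheel and ends in a raised block 79 to 115 mm from the axis, its top 198 mm high.
- minipress_handle (a point): Centre of the same kind of handle (24 x 60 mm, from 149 to 209 mm above the table) on the wheel of the smaller press, a bystander to be left as it is: base 150 x 170 mm, wheel 45 mm from axis to the rim's middle.

How it is judged:
By the outcome, as a careful person would: the job done as asked, in the order asked, and still so for the second after the job is handed in, with the robot touching nothing.
It also fails if it takes over 48 s, if anything falls off the work surface, if the arm or the gripper's body presses on something with over 40 N, if the wrist force passes 120 N, or if a joint passes its speed limit or range.

## Working session

There is one attempt and no reset: what is moved stays moved. The work goes in short steps, Python scripts to look and compute and a tool call to move; the robot and the scene stay as the last step left them, time stands still between calls to the robot, and variables do not carry over. Pictures are saved under pics/ and viewed, on a budget of 10 in all, crops included, one or two more only if the job needs it, and the job is handed in when it is done.

Besides the shell and the picture viewer there is one more tool, called after "Request:" as name(argument=value, ...), one argument or row to a line, values as JSON. move_arm: Moves the arm, as the interface text tells. Its arguments: {"type":"object","properties":{"commands":{"type":"array"},"jaw":{"type":"number"},"grip_force":{"type":"number"}},"required":["commands"]}

```bash
mkdir -p pics; cat > h.py <<'E'
import numpy as np, cv2
from station import ctrl
from scipy.spatial.transform import Rotation as R
def shot(n,f):
    o=ctrl.get_obs(); c=ctrl.camera(n); cv2.imwrite('pics/'+f,c['pixels'][:,:,::-1]); return o,c
def Rm(o):
    o=np.array(o,float)
    return o if o.shape==(3,3) else (R.from_euler('xyz',o).as_matrix() if o.size==3 else R.from_quat(o).as_matrix())
def pose(o,c):
    if 'position' in c: return np.array(c['position']),Rm(c['orientation'])
    T=np.array(c['tool_from_camera']); Rt=Rm(o['eef_rot'])
    return np.array(o['ee_pos'])+Rt@T[:3,3], Rt@T[:3,:3]
def at_z(o,c,uv,z):
    p,M=pose(o,c); d=M@np.array([(uv[0]-c['cx'])/c['fx'],(uv[1]-c['cy'])/c['fy'],1]); return p+d*(z-p[2])/d[2]
def proj(o,c,P):
    p,M=pose(o,c); q=M.T@(np.array(P)-p); return np.array([c['fx']*q[0]/q[2]+c['cx'],c['fy']*q[1]/q[2]+c['cy']])
E
python3 - <<'E'
from h import *
import pickle
o,c=shot('top','top1.png'); o2,c2=shot('scene','scene1.png')
pickle.dump((o,c,o2,c2),open('a.pkl','wb'))
for x in (c,c2): print({k:v for k,v in x.items() if k!='pixels'})
print(o, ctrl.tip_reach)
E
```

```text
{'fx': 393.1152857187702, 'fy': 393.1152857187702, 'cx': 320.6874217433344, 'cy': 202.8982254674472, 'position': array([ 0.41622017, -0.01784727,  0.86411856]), 'orientation': array([-2.85546274e+00, -1.48586231e-03, -1.40615475e+00])}
{'fx': 476.2859197371429, 'fy': 476.2859197371429, 'cx': 318.9366992455356, 'cy': 209.77220016175008, 'position': array([1.13240518, 0.40079561, 0.95006856]), 'orientation': array([-2.38661928,  0.00953319,  2.19564282])}
{'time_s': 0.0, 'qpos': array([ 1.11438590e+00,  3.00472335e-01,  1.52160198e+00,  2.07346068e-05,
        1.32070946e+00, -6.65536916e-02]), 'joint_vel': array([-0.0001831 ,  0.00108535,  0.00019567, -0.00102769,  0.0002921 ,
        0.00144332]), 'tau': array([ 7.18386782e-04, -5.31809235e+01, -3.52739024e+01,  7.09018763e-02,
        2.43633776e-02, -1.20955106e-04]), 'ee_pos': array([0.20889299, 0.50851194, 0.2218768 ]), 'eef_rot': array([-3.14040550e+00, -9.92540279e-05,  2.75173071e+00]), 'force': array([-0.17005487, -0.91914337,  0.1523189 ]), 'moment': array([-0.03811304, -0.00924703, -0.00847665]), 'grip_width': 0.09359615991172807} 0.017
```

View pics/top1.png

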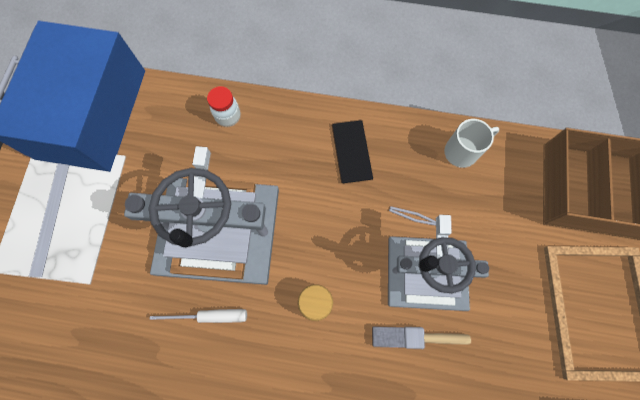

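View pics/scene1.png

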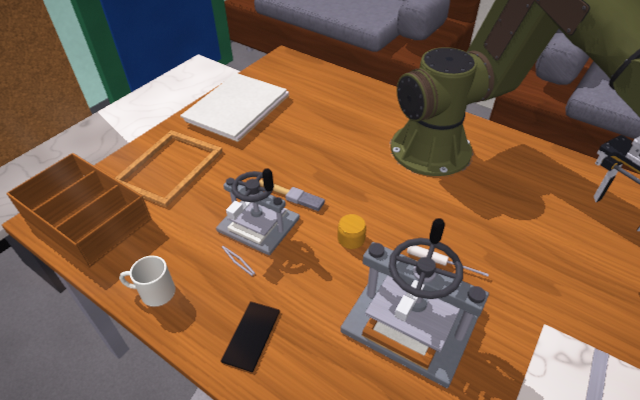

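The top view shows the larger wheel's hub at about (190,206), handle near (180,238) and tongue block near (201,156). The smaller press is at right (447,265). The scene view has the large hub near (426,266) and its handle near (436,232).

```bash
python3 - <<'E'
from h import *
import pickle
o,c,o2,c2=pickle.load(open('a.pkl','rb'))
h=at_z(o,c,(190,206),.21); print('hub',h, at_z(o2,c2,(426,266),.21))
t=at_z(o,c,(201,152),.198); print('tongue',t, np.linalg.norm((t-h)[:2]), np.degrees(np.arctan2(*(t-h)[1::-1])))
print('handle', at_z(o,c,(180,238),.25), at_z(o2,c2,(438,223),.267), at_z(o2,c2,(434,241),.207))
print('blue',[at_z(o,c,p,z) .round(3) for z in (0,.2) for p in((142,70),(105,168),(24,154),(45,25))])
print('bottle',at_z(o,c,(221,98),.1))
im=c['pixels'][130:290,100:300]; cv2.imwrite('pics/crop1.png',cv2.resize(im,None,fx=4,fy=3.75,interpolation=cv2.INTER_CUBIC)[:,:,::-1])
E
```

```text
hub [0.56356087 0.23477653 0.21      ] [0.57319243 0.24159831 0.21      ]
tongue [0.66966555 0.24593422 0.198     ] 0.10668972659453453 6.0030106027132515
handle [0.50069786 0.22143143 0.25      ] [0.5115022  0.22578959 0.267     ] [0.50568456 0.22546445 0.207     ]
blue [array([0.94 , 0.528, 0.   ]), array([0.668, 0.537, 0.   ]), array([0.671, 0.738, 0.   ]), array([1.031, 0.821, 0.   ]), array([0.819, 0.402, 0.2  ]), array([0.61 , 0.408, 0.2  ]), array([0.612, 0.563, 0.2  ]), array([0.888, 0.627, 0.2  ])]
bottle [0.83923518 0.2733809  0.1       ]
```

View pics/crop1.png

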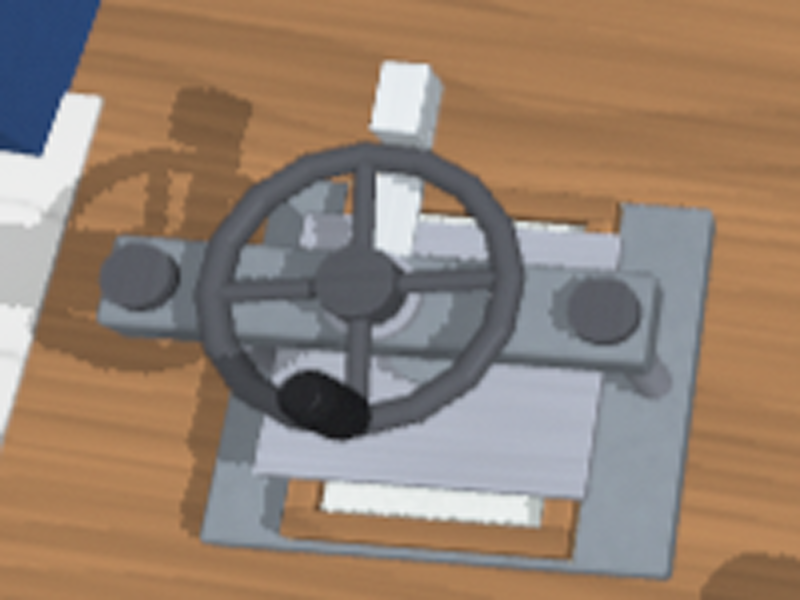

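Request:
move_arm(
  commands=[
    [0,0,-0.06,0],
    [-0.03,-0.012,-0.11,-5],
    [-0.085,-0.034,-0.13,-10],
    [-0.14,-0.055,-0.13,-15],
    [-0.195,-0.077,-0.13,-22.3],
    [-0.25,-0.098,-0.13,-22.3],
    [-0.305,-0.12,-0.13,-22.3],
    [-0.36,-0.141,-0.13,-22.3],
    [-0.381,-0.149,-0.13,-22.3],
    [-0.381,-0.149,-0.13,-22.3],
  ],
  jaw=1,
)

```text
time_s: 1.35
ee_pos: [0.5052, 0.2255, 0.3515]
eef_rot: [-3.14, -0.002, 3.139]
force: [-0.7, 1.1, 0.1]
grip_width: 0.0941
```

```bash
python3 - <<'E'
from h import *
import pickle
o,c=shot('wrist','w1.png'); pickle.dump((o,c),open('w1.pkl','wb'))
print(o['time_s'],o['ee_pos'],o['eef_rot'],o['qpos'])
for P in [(.5636,.2348,.21),(.67,.246,.198),(.503,.224,.267)]: print(proj(o,c,P))
E
```

```text
1.35 [0.50518106 0.22551551 0.35149624] [-3.14037978e+00 -1.50020621e-03  3.13929683e+00] [ 3.53937352e-01  2.47596563e-01  1.29291957e+00 -6.13848050e-04
  1.60290552e+00 -1.21458321e+00]
[328.0144345  247.64543693]
[336.9015429  326.92922107]
[316.87957017 209.6254065 ]
```

View pics/w1.png

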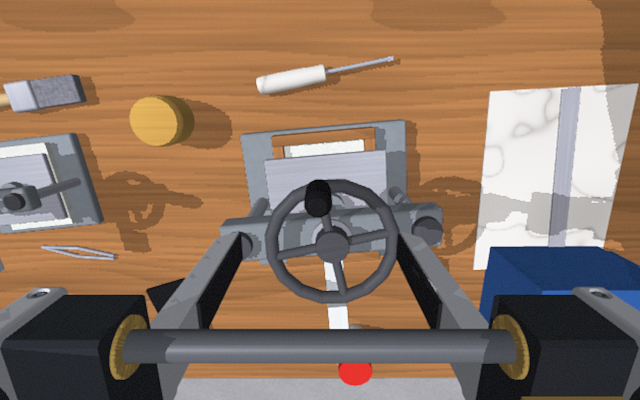

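The wrist view shows the hub at (332,247), the handle between (318,188) and (318,211), and the tongue block at (338,317), partly hidden by the gripper bar.

```bash
python3 - <<'E'
from h import *
import pickle
o,c=pickle.load(open('w1.pkl','rb')); p,M=pose(o,c); print('cam',p,M[:,2])
o1,c1,o2,c2=pickle.load(open('a.pkl','rb'))
h=at_z(o,c,(332,247),.21); print('hub',h)
for v in (186,190,194): print('top',at_z(o,c,(318,v),.267))
print('bot',at_z(o,c,(318,211),.207))
print('tong',at_z(o,c,(339,320),.198))
L=c1['pixels'].astype(float)
# tongue block top-face corners & handle in top view (crop px)
f=lambda x,y:(x/4+100,y/3.75+130)
B=np.array([at_z(o1,c1,f(*q),.198) for q in((388,62),(430,65),(418,137),(371,132))]); print(B)
H1=at_z(o1,c1,f(360,285),.212); print('H1',H1)
d=B.mean(0)-H1; print(np.linalg.norm(d[:2]),np.degrees(np.arctan2(d[1],d[0])))
for a,b in((3,0),(2,1)): e=B[b]-B[a]; print('edge',np.degrees(np.arctan2(e[1],e[0])),np.linalg.norm(e[:2]))
print('handle top', at_z(o1,c1,f(303,398),.267),at_z(o1,c1,f(345,415),.207))
x=c['pixels'][110:350,220:480]; cv2.imwrite('pics/crop2.png',cv2.resize(x,None,fx=3,fy=2.5,interpolation=cv2.INTER_CUBIC)[:,:,::-1])
# dark-handle mask in wrist
g=c['pixels'].max(2)[170:225,295:340]; m=(g<40).astype(np.uint8); ys,xs=np.nonzero(m); print('mask',xs.min()+295,xs.max()+295,ys.min()+170,ys.max()+170,xs.mean()+295)
for X in (.495,.5,.505):
  print(X,proj(o,c,(X,.222,.267)),proj(o,c,(X,.222,.207)))
E
```

```text
cam [0.41979419 0.22616657 0.5139203 ] [ 0.28530269 -0.00177696 -0.95843582]
hub [0.56288138 0.23890523 0.21      ]
top [0.48329449 0.22497567 0.267     ]
top [0.4865711  0.22496406 0.267     ]
top [0.48987185 0.22495236 0.267     ]
bot [0.5246797 0.2245943 0.207    ]
tong [0.66054034 0.24829485 0.198     ]
[[0.67906974 0.25591723 0.198     ]
 [0.6806925  0.23644581 0.198     ]
 [0.64291855 0.23256594 0.198     ]
 [0.64193405 0.25424936 0.198     ]]
H1 [0.56311036 0.23400412 0.212     ]
0.09863534660686782 6.280589070299154
edge 2.571598866724062 0.037173124911713824
edge 5.864451597452308 0.037972686317600056
handle top [0.50012181 0.22204863 0.267     ] [0.50390078 0.22654086 0.207     ]
mask 305 331 180 216 318.04455445544556
0.495 [314.33864509 200.16493779] [315.24523166 182.32268608]
0.5 [314.3807588  206.10066877] [315.27562795 187.2620913 ]
0.505 [314.42241213 211.97150903] [315.30575193 192.15724807]
```

View pics/crop2.png

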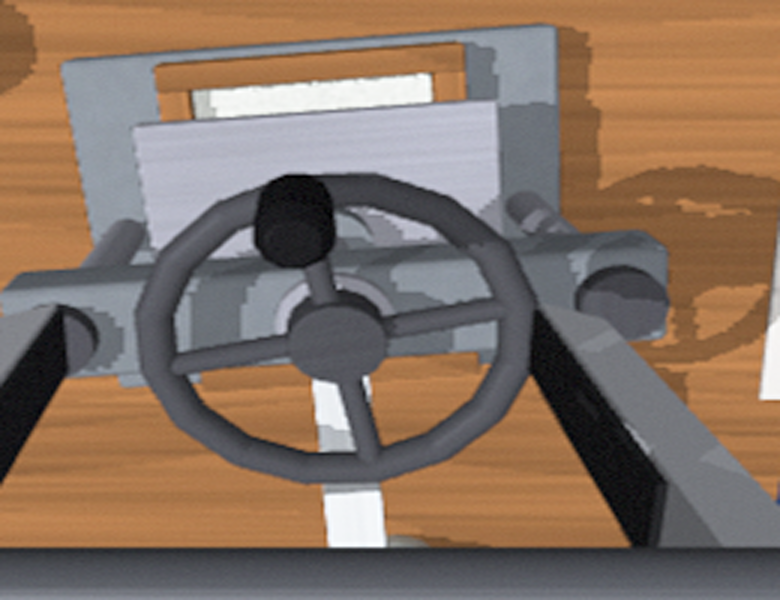

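Request:
move_arm(
  commands=[
    [0.005,-0.001,0.05,0],
    [0.005,-0.001,0.09,0],
    [0.005,-0.001,0.106,0],
    [0.005,-0.001,0.106,0],
    [0.005,-0.001,0.106,0],
  ],
  jaw=1,
)

```text
time_s: 2.02
ee_pos: [0.4997, 0.2258, 0.2476]
eef_rot: [-3.142, 0.001, 3.141]
force: [-0.4, 0.3, 0.0]
grip_width: 0.094
```

Request:
move_arm(
  commands=[
    [0,0,0,0],
    [0,0,0,0],
    [0,0,0,0],
    [0,0,0,0],
    [0,0,0,0],
    [0,0,0,0],
  ],
  jaw=-1,
  grip_force=25,
)

```text
time_s: 2.78
ee_pos: [0.4997, 0.2258, 0.2475]
eef_rot: [-3.142, 0.001, 3.141]
force: [0.5, 0.9, 0.4]
grip_width: 0.0374
```

Request:
move_arm(
  commands=[
    [0,0,0,0],
    [0,0,0,0],
    [0,0,0,0],
    [0,0,0,0],
  ],
)

```text
time_s: 3.28
ee_pos: [0.4997, 0.2258, 0.2475]
eef_rot: [-3.141, 0.001, 3.141]
force: [-0.4, -1.9, 1.0]
grip_width: 0.0239
```

```bash
python3 - <<'E'
from h import *
o,c=shot('wrist','w2.png'); print(o['time_s'],o['ee_pos'],o['force'],o['grip_width'])
E
```

```text
3.275 [0.49971361 0.22577239 0.24751233] [-0.38450327 -1.91363234  1.00548523] 0.02385718161407859
```

View pics/w2.png

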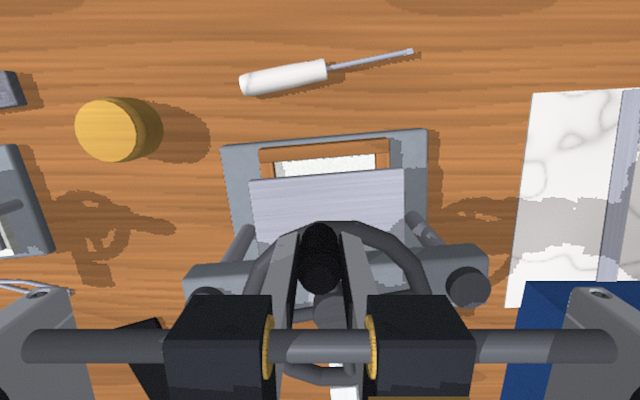

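```bash
cat > path.py <<'E'
import numpy as np,sys,json
hx,hy,t0,t1,n,px,py=map(float,sys.argv[1:]); r=.065
t=np.radians(np.linspace(t0,t1,int(n)+1))[1:]
x=hx+r*np.cos(t);y=hy+r*np.sin(t)
print(json.dumps([[round(-(a-px),4),round(b-py,4),0,0] for a,b in zip(x,y)]))
E
python3 path.py .5638 .2366 189.6 129.6 8 .4997 .2258
python3 - <<'E'
from h import *
import pickle
o1,c1,_,_=pickle.load(open('a.pkl','rb')); o,c=pickle.load(open('w1.pkl','rb'))
for a in ((105,168),(24,154)):
  for z in (.1,.15,.2,.25,.3,.35): P=at_z(o1,c1,a,z); print(a,P.round(3),proj(o,c,P).round())
E
```

```text
[[0.0009, 0.0084, 0, 0], [0.0006, 0.0169, 0, 0], [-0.0007, 0.0253, 0, 0], [-0.0032, 0.0335, 0, 0], [-0.0067, 0.0412, 0, 0], [-0.0111, 0.0485, 0, 0], [-0.0165, 0.055, 0, 0], [-0.0227, 0.0609, 0, 0]]
(105, 168) [0.639 0.473 0.1  ] [493. 262.]
(105, 168) [0.625 0.44  0.15 ] [489. 271.]
(105, 168) [0.61  0.408 0.2  ] [485. 282.]
(105, 168) [0.595 0.376 0.25 ] [479. 297.]
(105, 168) [0.581 0.344 0.3  ] [471. 318.]
(105, 168) [0.566 0.312 0.35 ] [459. 349.]
(24, 154) [0.641 0.65  0.1  ] [617. 264.]
(24, 154) [0.627 0.606 0.15 ] [621. 272.]
(24, 154) [0.612 0.563 0.2  ] [625. 283.]
(24, 154) [0.597 0.519 0.25 ] [631. 298.]
(24, 154) [0.582 0.475 0.3  ] [640. 319.]
(24, 154) [0.568 0.432 0.35 ] [652. 351.]
```

The handle is held (width 23.9 mm), and the blue box is clear at y > 0.53.

Request:
move_arm(
  commands=[
    [0.0009,0.0084,0,0],
    [0.0006,0.0169,0,0],
    [-0.0007,0.0253,0,0],
    [-0.0032,0.0335,0,0],
    [-0.0067,0.0412,0,0],
    [-0.0111,0.0485,0,0],
    [-0.0165,0.055,0,0],
    [-0.0227,0.0609,0,0],
    [-0.0227,0.0609,0,0],
  ],
)

```text
time_s: 4.45
ee_pos: [0.5221, 0.2887, 0.2475]
eef_rot: [3.139, 0.0, -3.141]
force: [-3.5, 7.7, 0.6]
grip_width: 0.0235
```

```bash
python3 - <<'E'
from h import *
o=ctrl.get_obs(); p=o['ee_pos']; print(p,o['force'],o['grip_width'],np.hypot(p[0]-.5638,p[1]-.2366)); P=p
E
python3 path.py .5638 .2366 129.6 49.6 10 .5224 .2867
```

```text
[0.52206889 0.28874372 0.24753009] [-3.54888242  7.67867665  0.64515285] 0.02346691562374425 0.06678662346445241
[[-0.0073, 0.0053, 0, 0], [-0.0154, 0.0095, 0, 0], [-0.0239, 0.0125, 0, 0], [-0.0328, 0.0143, 0, 0], [-0.0419, 0.0149, 0, 0], [-0.0509, 0.0142, 0, 0], [-0.0598, 0.0123, 0, 0], [-0.0683, 0.0091, 0, 0], [-0.0762, 0.0048, 0, 0], [-0.0835, -0.0006, 0, 0]]
```

```bash
python3 path.py .5638 .2386 129.8 49.8 10 .5221 .2887
```

```text
[[-0.0074, 0.0051, 0, 0], [-0.0155, 0.0094, 0, 0], [-0.024, 0.0124, 0, 0], [-0.0329, 0.0143, 0, 0], [-0.0419, 0.0149, 0, 0], [-0.051, 0.0142, 0, 0], [-0.0598, 0.0123, 0, 0], [-0.0683, 0.0092, 0, 0], [-0.0763, 0.0049, 0, 0], [-0.0837, -0.0005, 0, 0]]
```

Request:
move_arm(
  commands=[
    [-0.0074,0.0051,0,0],
    [-0.0155,0.0094,0,0],
    [-0.024,0.0124,0,0],
    [-0.0329,0.0143,0,0],
    [-0.0419,0.0149,0,0],
    [-0.051,0.0142,0,0],
    [-0.0598,0.0123,0,0],
    [-0.0683,0.0092,0,0],
    [-0.0763,0.0049,0,0],
    [-0.0837,-0.0005,0,0],
  ],
)

```text
time_s: 5.7
ee_pos: [0.6062, 0.2879, 0.2476]
eef_rot: [3.139, 0.0, -3.141]
force: [-5.1, -2.2, 1.3]
grip_width: 0.0232
```

```bash
python3 - <<'E'
from h import *
o=ctrl.get_obs(); p=o['ee_pos']; print(p,o['force'],o['grip_width'],np.hypot(p[0]-.5638,p[1]-.2386))
# circle of r .065 through the three held positions
from scipy.optimize import least_squares
Q=np.array([[.4997,.2258],[.5221,.2887],p[:2]])
for k in(2,3):
  s=least_squares(lambda a:np.hypot(*(Q[:3]-a[:2]).T)-(.065 if k==2 else a[2]),[.5638,.2386,.065][:k]); print(s.x,s.fun)
E
```

```text
[0.60620467 0.28786029 0.24756903] [-5.06828012 -2.24025948  1.31097533] 0.023217296629250993 0.06499793713247894
[0.5635236  0.23870111] [ 1.14439656e-04 -7.07846492e-05  1.02213780e-04]
[0.56365495 0.23846286 0.0651965 ] [8.87998008e-13 3.95516953e-15 1.08073273e-12]
```

```bash
python3 path.py .5636 .2386 49.2 6 7 .6062 .2879
```

```text
[[-0.0049, -0.0049, 0, 0], [-0.0094, -0.0103, 0, 0], [-0.0133, -0.0161, 0, 0], [-0.0165, -0.0223, 0, 0], [-0.0191, -0.0288, 0, 0], [-0.0209, -0.0356, 0, 0], [-0.022, -0.0425, 0, 0]]
```

Request:
move_arm(
  commands=[
    [-0.0049,-0.0049,0,0],
    [-0.0094,-0.0103,0,0],
    [-0.0133,-0.0161,0,0],
    [-0.0165,-0.0223,0,0],
    [-0.0191,-0.0288,0,0],
    [-0.0209,-0.0356,0,0],
    [-0.022,-0.0425,0,0],
    [-0.022,-0.0425,0,0],
    [-0.022,-0.0425,0,0],
  ],
)

```text
time_s: 6.82
ee_pos: [0.6283, 0.2444, 0.2475]
eef_rot: [3.14, -0.0, -3.141]
force: [-5.2, -2.5, 2.6]
grip_width: 0.0236
```

```bash
python3 - <<'E'
from h import *
import pickle
o=ctrl.get_obs(); p=o['ee_pos']; print(p,o['force'],o['grip_width'],np.degrees(np.arctan2(p[1]-.2386,p[0]-.5636)))
o,c=shot('scene','s2.png'); o1,c1=shot('top','t2.png'); ow,cw=shot('wrist','w3.png'); pickle.dump((o,c,o1,c1,ow,cw),open('b.pkl','wb'))
x=[cv2.resize(c1['pixels'][130:260,120:280],(400,325),interpolation=2),cv2.resize(cw['pixels'][100:400,140:500],(400,333))[:325]]
cv2.imwrite('pics/m2.png',np.hstack(x)[:,:,::-1])
E
```

```text
[0.62827552 0.24441365 0.24754205] [-5.17832393 -2.53592724  2.56600486] 0.023606921449296107 5.136482133729337
```

View pics/m2.png

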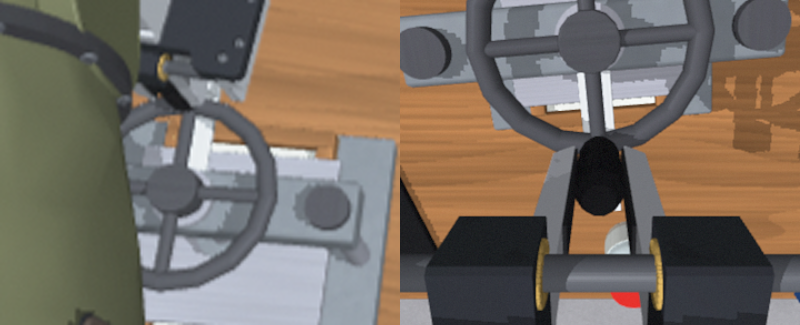

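Request:
move_arm(
  commands=[
    [0,0,0,0],
    [0,0,0,0],
    [0,0,0,0],
    [0,0,0,0],
    [0,0,0,0],
    [0,0,0,0],
  ],
  jaw=1,
)

```text
time_s: 7.72
ee_pos: [0.6283, 0.2445, 0.2475]
eef_rot: [3.14, -0.0, -3.141]
force: [-0.5, 0.4, -0.3]
grip_width: 0.0798
```

Request:
move_arm(
  commands=[
    [0,0,-0.03,0],
    [0,0,-0.07,0],
    [0,0,-0.11,0],
    [0,0,-0.13,0],
    [0,0,-0.13,0],
    [0,0,-0.13,0],
  ],
)

```text
time_s: 8.48
ee_pos: [0.6282, 0.2443, 0.376]
eef_rot: [3.141, -0.002, -3.141]
force: [0.5, 0.9, -0.7]
grip_width: 0.0938
```

```bash
python3 - <<'E'
from h import *
import pickle
o,c=shot('wrist','w4.png'); pickle.dump((o,c),open('w4.pkl','wb')); print(o['time_s'],o['ee_pos'],o['grip_width'])
for d in (3,5,7):
  e=np.array([np.cos(np.radians(d)),np.sin(np.radians(d)),0]); print(d,proj(o,c,np.array([.5636,.2386,.198])+.097*e))
cv2.imwrite('pics/c4.png',cv2.resize(c['pixels'][120:330,210:450],(685,600),interpolation=2)[:,:,::-1])
E
```

```text
8.475 [0.62820096 0.24432408 0.37600716] 0.09381930816192936
3 [318.03281279 212.16079954]
5 [321.056272   211.95964219]
7 [324.07206382 211.65863703]
```

View pics/c4.png

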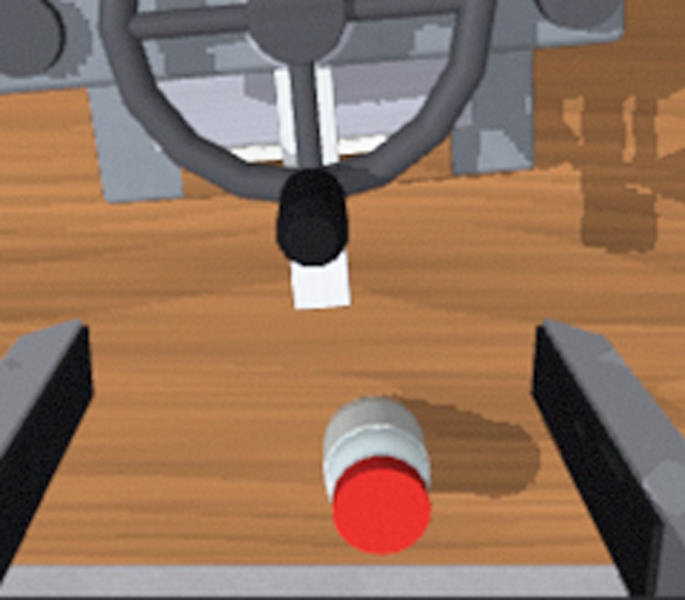

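```bash
python3 - <<'E'
from h import *
import pickle
o,c=pickle.load(open('w4.pkl','rb')); f=lambda x,y:(x/2.854+210,y/2.857+120)
E=at_z(o,c,f(322,306.5),.198); H=at_z(o,c,f(312.5,237),.267); Hb=at_z(o,c,f(312,197),.207)
hub=at_z(o,c,f(296,15),.21)
print('end',E,'handle',H,Hb,'hub',hub)
for h in (hub,np.array([.5636,.2386,0]),np.array([.5636-.6282+H[0],.2386-.2444+H[1],0])):
  g=lambda P:(np.degrees(np.arctan2(P[1]-h[1],P[0]-h[0])).round(2),np.hypot(*(P-h)[:2]).round(4))
  print(g(E),g(H),g(Hb))
# tongue centreline from two bars near hub: left edges/right edges
for y,l,r in((80,275,330),(155,284,338)): print(at_z(o,c,f((l+r)/2,y),.19))
e=at_z(o,c,f(350,304),.198)-at_z(o,c,f(294,309),.198); print('end edge',np.degrees(np.arctan2(e[1],e[0]))-90,np.linalg.norm(e))
E
```

```text
end [0.67858008 0.24908932 0.198     ] handle [0.62803803 0.24513598 0.267     ] [0.63124457 0.24509266 0.207     ] hub [0.56475038 0.23948586 0.21      ]
(np.float64(4.82), np.float64(0.1142)) (np.float64(5.1), np.float64(0.0635)) (np.float64(4.82), np.float64(0.0667))
(np.float64(5.21), np.float64(0.1155)) (np.float64(5.79), np.float64(0.0648)) (np.float64(5.48), np.float64(0.068))
(np.float64(4.84), np.float64(0.1156)) (np.float64(5.13), np.float64(0.0649)) (np.float64(4.85), np.float64(0.0681))
[0.59007448 0.24152524 0.19      ]
[0.61898251 0.24473471 0.19      ]
end edge 5.439437901663624 0.02233042256123604
```

All readings agree: the tongue is at about 5°, and the handle is within about 0.5° of it. The gripper is clear above, touching nothing.

```bash
python3 -c "
from station import ctrl
print(ctrl.get_obs()['force'],ctrl.hand_in())"
```

```text
the job is handed in; nothing more can be done
[-0.5254098   0.22538352 -0.323263  ] None
```

I cranked the larger press's wheel clockwise by its handle, about 184° in three arcs, until the handle stood in line with the pointer tongue. Then I let go, lifted the gripper about 130 mm straight up and handed the job in at about 8.5 s.

- **Alignment:** the last wrist picture, taken after release, puts the handle within about 0.6° of the tongue. The tongue reads 4.8–5.2° and the handle 4.8–5.8°, depending on which hub estimate I use.
- **Hub position:** the first top-camera estimate was about 4 mm off in y. The circle traced while cranking corrected it to (0.5636, 0.2386), and the wrist picture agrees within about 1.5 mm.
- **Forces:** the highest wrist force I read was about 8.5 N. At hand-in the tool read about zero, with nothing in contact.
- **Smaller press:** the arm never went near it. I did not take a final picture of it.

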